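# Close the shield wall in running bond, then open the beam shutter one notch

### The arm

A 7-joint arm with a two-finger parallel gripper is mounted at the origin on a cart in front of the work surface, level with it; the furniture and walls round the work are solid. World frame = base frame: x ahead of the robot, y to its left, z up, the work surface at z = 0. Lengths are in m, angles in rad, forces in N, time in s.
With the tool pointing down it reaches from about 0.35 to 0.9 m from the base axis. Payload 7.2 kg.
Tool frame: the origin (TCP) lies midway between the tips of the shut fingers; the grasp point (between the pads) lies 19 mm behind it (robot.grip_depth is the distance from the TCP to the grasp point, in m); z points along the fingers, y is the line along which they close (so a half turn about z gives the same grasp; the last joint's range is limited). The gripper opens to 88 mm and grips with 3 to 60 N. Pads are 20 mm wide; open, the fingers measure 115 mm over their backs; the gripper's body (75 mm by 178 mm) begins 61 mm behind the grasp point.
Start: joints at [1.262, 0.411, -0.013, 1.596, 0.006, 1.134, -0.082], TCP at [0.149, -0.607, 0.223] pointing down, gripper open.
Joint ranges: [-2.95, 2.95], [-0.29, 1.99], [-1.47, 1.44], [0.14, 2.54], [-1.03, 4.17], [0.13, 1.85], [-2.86, 2.86]. Speed limits (rad/s): [2.39, 2.39, 3.01, 3.01, 3.14, 3.14, 3.14].

### API

Orientations are given as a unit quaternion [x, y, z, w].
In Python, from workcell import robot, cams, job gives the robot as it stands (robot), with the cameras (cams) and the job (job).
- The arm moves only by the tool send_path, called after "Request:" as a command line: name --pt "numbers of a row" for each row, then --argument value for the rest. Schema: {"type":"object","properties":{"plan":{"type":"array","items":{"type":"array","items":{"type":"number"},"minItems":6,"maxItems":6},"minItems":1,"maxItems":12},"aperture":{"type":"number"},"only":{"type":"string"},"quiet":{"type":"boolean"},"lines":{"type":"string"}},"required":["plan"],"additionalProperties":false}. plan is a list of rows, 1 to 12 of them, each of 6 numbers: dx, dy, dz in m, then a rotation vector rx, ry, rz in rad; each row shifts and turns the commanded pose from where the row before left it, along the tool's axes as they then stand; what a row does not reach is not made up. A row lasts 1/10 s, in which the tool goes at most 0.05 m and 0.15 rad, less where a joint would pass 70% of its speed; a pose out of reach is approached as far as the arm can. aperture is the finger opening in m, set as the call begins (left out keeps the last). The fingers move at their own pace and stop on an object; the grip force is fixed at half the most. Time passes only in rows, so rows that do not move let the fingers close. The tool returns the time, the measured TCP pose, the force, the opening and the grip force at its end. only (a regular expression) keeps the lines of the reply that match it, lines (a string "A,B") keeps lines A to B, and quiet returns only ok. Input that does not fit is refused with a message, and nothing moves.
- robot.sense(): the state, without advancing time (a new reading comes with each control period).
- cams.snapshot(name): name is "side" or "top" or "wrist"; returns a dict with "image" (480x640x3 uint8, red, green, blue), "camera_matrix" (3x3 intrinsics, pixels), "T" (4x4, takes a point from camera to world coordinates). Camera axes: x right, y down, z forward; pixel columns grow to the right and rows downward; lengths in m; the calibration is good to about 2 mm. A picture is of the moment at which its call begins. There is no depth.
- job.job_done(): hands the job in; it is judged then, once.
The state is a dict: "clock": time; "joint_pos": joint angles; "dq": joint speeds; "joint_torque": joint torques, N m; "position": TCP position; "eef_rot": TCP orientation; "force": force on the tool from outside, world axes, zero at the start; "wrist_torque": the same for the moment, N m; "finger_gap": finger opening in m; "grasp_force": force on a finger pad.
Only numpy, scipy, OpenCV 4.12 (cv2) and the standard library are available. Lean on these libraries where they do the work, as an engineer would, in place of code of your own. Each camera call takes 0.05 s, during which the arm holds its last target. There are 200 camera calls.

### The job

Finish the second course of the shield wall in running bond: lay the two whole grey blocks on it, ridge up, running on from the half block already laid at one end, each bridging a joint of the course below, fully down on the ridge and pushed up tight with no gap that lets the beam through. Only when the wall is complete, squeeze the latch tab on the shutter's grip, slide it to the next notch (the middle one of three) and let the latch snap in. Leave the spare half block, the brass weight and the loupe where they lie.

Things in the scene. Friction and masses are not known exactly. Their poses are not given: they have to be found in the camera images.
- wall: Standing shield wall, fixed. Steel tray 70 x 278 mm, 6 mm thick; first course of grey blocks (from +y: whole, whole, half), 50 mm thick, 250 mm long, top at z 46 mm, ridge to 54 mm; on it a half block already laid at the +y end (y +75 to +125 mm, ridge top z 94 mm). Origin: on the bench under the wall's middle; y along the wall, x away from the robot, towards the shutter.
- seat_1 (a point): Where the underside centre of the whole block next to the laid half block belongs: wall frame (0, +25, +46) mm, axes as the wall's. There it touches the half block's end face.
- seat_2 (a point): Where the underside centre of the other whole block belongs, touching the first: wall frame (0, -75, +46) mm, axes as the wall's. Its far end is then flush with the course below.
- block_a: Whole grey shielding block: body 50 (x) x 100 (y) x 40 (z) mm, 0.4 kg; a half-round ridge 16 mm wide, 8 mm high along y on its top; a groove 18 mm wide, 9 mm deep along y in its underside, which drops over a ridge below. Origin: centre of the underside. Same when turned half round. Starts ridge up on the bench. Either whole block may take either seat.
- block_b: Whole grey shielding block: body 50 (x) x 100 (y) x 40 (z) mm, 0.4 kg; a half-round ridge 16 mm wide, 8 mm high along y on its top; a groove 18 mm wide, 9 mm deep along y in its underside, which drops over a ridge below. Origin: centre of the underside. Same when turned half round. Starts ridge up on the bench. 
- half_block: Spare half block, the same section but only 50 mm long in y, loose on the bench; bystander, not to be used. Origin: centre of the underside.
- shutter: Beam shutter, fixed behind the wall: aluminium base 84 (x) x 200 (y) x 8 mm, y -130 to +70 mm; grey housing 91 mm high at y -121 to -63 mm with a round port towards the wall, a brass plate sliding through it; two steel rails up to z 31 mm, the front (-x) one with three latch notches 25 mm apart. Origin: on the bench, under the middle between the rails; y along the slide.
- shutter_slide (a joint): Slide position, m: 0 closed (first notch, start), 0.025 middle notch, 0.050 third notch; stops at -0.002 and 0.054. Grows along the shutter's +y, away from the housing. Friction 1.5 N. Locked while the pawl stands in a notch (play 0.6 mm). A pawl let go within 2 mm of a notch pulls itself in; let go between notches it rides on the rack and drops into the next notch reached.
- latch_tab (a joint): How far the latch tab is pressed in, m: 0 out, pawl in a notch; from 0.0052 the pawl is clear of the notches; 0.0065 fully in. Moves along the shutter's +x, towards the grip, against a spring (4 N at 0, 6.6 N fully in). Reads about 0.005 while the pawl rides on the rack between notches.
- slide_grip (a point): Top of the slide's grip, z 66 mm, midway between the outer faces of the grey tab (front, -x) and the black grip (rear, +x): 33 mm apart in x, 26.5 mm when squeezed together, which presses the tab; tab 24 mm, grip 28 mm wide in y; hold them between z 35 mm and the top. Axes as the shutter's; moves with the slide.
- brass_weight: Brass laboratory weight with a knob, 38 mm across, 58 mm high, loose; bystander. Origin: centre of its underside.
- eye_loupe: Black eye loupe, 37 mm across, 34 mm high, loose; bystander. Origin: centre of its underside.

How it is judged:
On the way, in this order (a step that is already met when the one before it is completed fails the run):
1. both whole blocks lie in the second course, tight and seated, while the shutter is still closed (((x of block_a in the frame of seat_1 between -0.003 and 0.003 m and y of block_a in the frame of seat_1 between -0.003 and 0.003 m and z of block_a in the frame of seat_1 between -0.003 and 0.003 m and angle between the y axis of each of block_a, block_b and the y axis of wall, either way round below 0.04 rad and angle between each of block_a, block_b's own z axis and vertical below 0.04 rad and x of block_b in the frame of seat_2 between -0.003 and 0.003 m and y of block_b in the frame of seat_2 between -0.005 and 0.005 m and z of block_b in the frame of seat_2 between -0.003 and 0.003 m) or (x of block_b in the frame of seat_1 between -0.003 and 0.003 m and y of block_b in the frame of seat_1 between -0.003 and 0.003 m and z of block_b in the frame of seat_1 between -0.003 and 0.003 m and angle between the y axis of each of block_b, block_a and the y axis of wall, either way round below 0.04 rad and angle between each of block_b, block_a's own z axis and vertical below 0.04 rad and x of block_a in the frame of seat_2 between -0.003 and 0.003 m and y of block_a in the frame of seat_2 between -0.005 and 0.005 m and z of block_a in the frame of seat_2 between -0.003 and 0.003 m)) and distance between block_a and block_b below 0.103 m and value of joint shutter_slide below 0.004 m), for 0.2 s.
2. the shutter slide stands in its middle notch with the latch out (value of joint shutter_slide between 0.0225 and 0.0275 m and value of joint latch_tab below 0.0015 m), for 0.2 s.
At the end, for the whole second after the job is handed in: One whole block at seat_1 (3 mm in x, y, z), the other at seat_2 (3 mm in x and z, 5 mm in y), origins under 103 mm apart, parallel to the wall and level within 0.04 rad, at rest; slide within 2.5 mm of its middle notch at 0.025 m, latch tab out (under 1.5 mm) (all of step 2 and ((x of block_a in the frame of seat_1 between -0.003 and 0.003 m and y of block_a in the frame of seat_1 between -0.003 and 0.003 m and z of block_a in the frame of seat_1 between -0.003 and 0.003 m and angle between the y axis of each of block_a, block_b and the y axis of wall, either way round below 0.04 rad and angle between each of block_a, block_b's own z axis and vertical below 0.04 rad and x of block_b in the frame of seat_2 between -0.003 and 0.003 m and y of block_b in the frame of seat_2 between -0.005 and 0.005 m and z of block_b in the frame of seat_2 between -0.003 and 0.003 m) or (x of block_b in the frame of seat_1 between -0.003 and 0.003 m and y of block_b in the frame of seat_1 between -0.003 and 0.003 m and z of block_b in the frame of seat_1 between -0.003 and 0.003 m and angle between the y axis of each of block_b, block_a and the y axis of wall, either way round below 0.04 rad and angle between each of block_b, block_a's own z axis and vertical below 0.04 rad and x of block_a in the frame of seat_2 between -0.003 and 0.003 m and y of block_a in the frame of seat_2 between -0.005 and 0.005 m and z of block_a in the frame of seat_2 between -0.003 and 0.003 m)) and distance between block_a and block_b below 0.103 m and linear speed of each of block_a, block_b below 0.01 m/s); the robot touches nothing.
It fails at once if the spare half block is moved more than 30 mm (distance of half_block from where it was at the start of the episode above 0.03 m).
It fails at once if the brass weight is moved more than 30 mm (distance of brass_weight from where it was at the start of the episode above 0.03 m).
It fails at once if the loupe is moved more than 30 mm (distance of eye_loupe from where it was at the start of the episode above 0.03 m).
It also fails if it takes over 66 s, if anything falls off the work surface, if the arm or the gripper's body presses on something with over 40 N, if the wrist force passes 120 N, or if a joint passes its speed limit or range.

## Working session

There is one attempt and no reset: what is moved stays moved. The work goes in short steps, Python scripts to look and compute and a tool call to move; the robot and the scene stay as the last step left them, time stands still between calls to the robot, and variables do not carry over. Pictures are saved under pics/ and viewed, at most 10 in all, crops included, and the job is handed in when it is done.

```bash
ls; mkdir -p pics; python3 - <<'E'
from workcell import robot, cams, job
import cv2,numpy as np,pickle
d={}
for n in("side","top","wrist"):
    s=cams.snapshot(n);d[n]=s;cv2.imwrite(f"pics/{n}0.png",s["image"][:,:,::-1])
    print(n,np.round(s["camera_matrix"],1).tolist(),np.round(s["T"],4).tolist())
pickle.dump(d,open("s0.pkl","wb"))
print(robot.sense())
E
```

```text
pics
workcell.py
side [[464.6, 0.0, 318.0], [0.0, 464.6, 246.4], [0.0, 0.0, 1.0]] [[0.9936, -0.0709, 0.0877, 0.4481], [-0.1114, -0.4962, 0.861, -0.8768], [-0.0175, -0.8653, -0.5009, 0.5721], [0.0, 0.0, 0.0, 1.0]]
top [[609.2, 0.0, 310.5], [0.0, 609.2, 248.3], [0.0, 0.0, 1.0]] [[-0.0034, -0.998, 0.0634, 0.4465], [-1.0, 0.0036, 0.0041, -0.0068], [-0.0043, -0.0634, -0.998, 1.5661], [0.0, 0.0, 0.0, 1.0]]
wrist [[405.0, 0.0, 318.8], [0.0, 405.0, 233.6], [0.0, 0.0, 1.0]] [[0.2382, -0.9411, -0.2402, 0.2152], [-0.9712, -0.2312, -0.0574, -0.5909], [-0.0015, 0.2469, -0.969, 0.3845], [0.0, 0.0, 0.0, 1.0]]
{'clock': 0.15, 'joint_pos': array([ 1.26180107,  0.41169716, -0.01270463,  1.59680039,  0.00560786,
        1.13431173, -0.08221345]), 'dq': array([-0.00063783, -0.0039338 , -0.00149524, -0.00483811,  0.00087821,
       -0.00199725,  0.00204313]), 'joint_torque': array([ 6.83645321e-04, -5.88338935e+01,  6.42184820e-01, -2.91287488e+01,
       -5.36591769e-02,  1.58387882e-02,  8.86064640e-05]), 'position': array([ 0.14892146, -0.60662047,  0.22203519]), 'eef_rot': array([ 9.92760393e-01,  1.20110173e-01, -1.16591465e-04, -5.78868949e-04]), 'force': array([ 0.06285841, -0.17480392,  0.1529689 ]), 'wrist_torque': array([ 0.02087839, -0.00764418,  0.0335158 ]), 'grasp_force': 0.0, 'finger_gap': 0.0876683742667157}
```

View pics/top0.png

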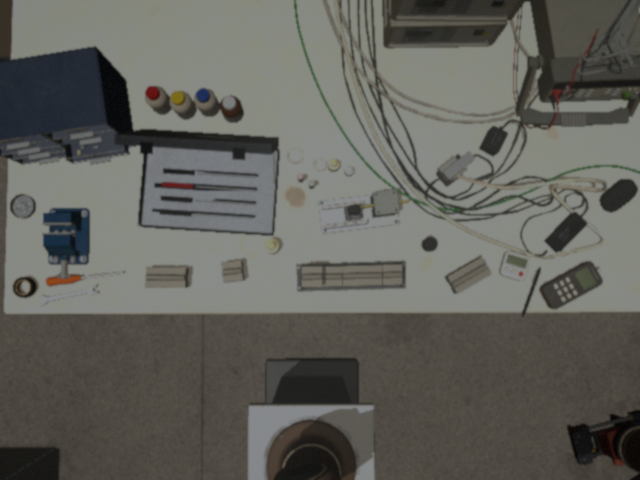

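View pics/side0.png

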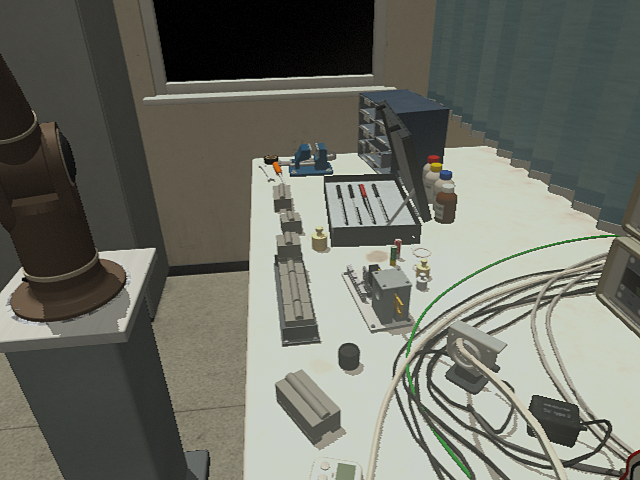

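Top: whole blocks at (168,276) and (468,274), spare half (234,270), wall (351,276), shutter (360,210), weight (273,244), loupe (430,243). Zooming in for corners.

```bash
python3 - <<'E'
import cv2,numpy as np,pickle
im=pickle.load(open("s0.pkl","rb"))["top"]["image"][:,:,::-1]
f=lambda a,b,c,d:cv2.resize(im[c:d,a:b],None,fx=5,fy=5,interpolation=cv2.INTER_CUBIC)
l=np.hstack([f(135,215,255,300),f(435,515,255,300)])
w=f(280,440,185,255);w2=f(280,440,255,297)
cv2.imwrite("pics/z0.png",np.vstack([l[:225],w[:,:800],]))
cv2.imwrite("pics/z1.png",w2)
E
```

```text
(no output)
```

View pics/z0.png

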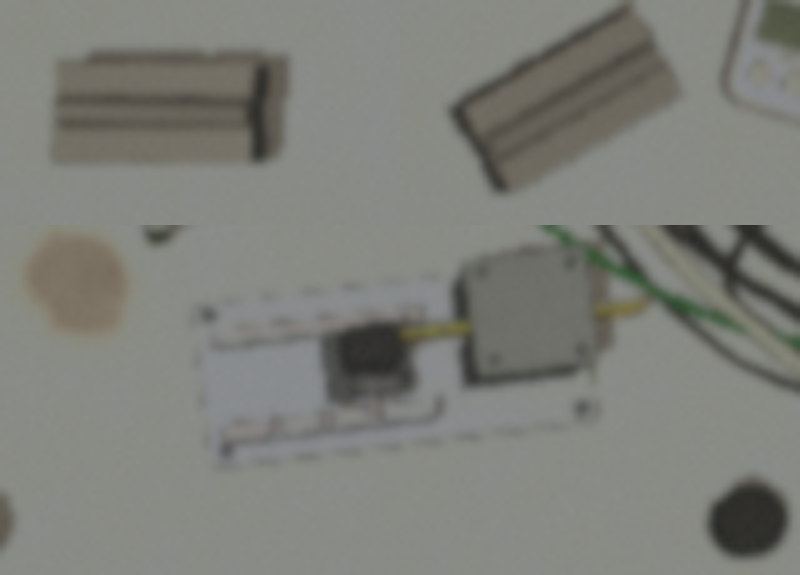

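View pics/z1.png

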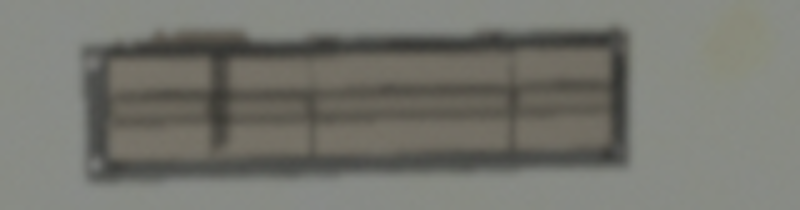

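```bash
cat > h.py <<'E'
import numpy as np,cv2,pickle
from scipy.spatial.transform import Rotation as R
def ray(s,uv,z):
    uv=np.atleast_2d(np.array(uv,float));d=np.c_[uv,np.ones(len(uv))]@np.linalg.inv(s["camera_matrix"]).T@s["T"][:3,:3].T
    o=s["T"][:3,3];return o+d*((z-o[2])/d[:,2])[:,None]
def proj(s,p):
    p=np.atleast_2d(p);c=(p-s["T"][:3,3])@s["T"][:3,:3];q=c@s["camera_matrix"].T;return q[:,:2]/q[:,2:]
def to(pos,yaw,st):
    """tool-frame shift and rotation to reach world pos, tool down; tool y axis at world angle `yaw` (mod pi)"""
    r=R.from_quat(st["eef_rot"]);best=None
    for y in (yaw,yaw+np.pi):
        Y=np.array([np.cos(y),np.sin(y),0]);Z=np.array([0,0,-1.]);M=np.c_[np.cross(Y,Z),Y,Z]
        v=(r.inv()*R.from_matrix(M)).as_rotvec()
        if best is None or np.linalg.norm(v)<np.linalg.norm(best):best=v
    return np.round(r.inv().apply(np.array(pos)-st["position"]),4),np.round(best,4)
E
python3 - <<'E'
from h import *
s=pickle.load(open("s0.pkl","rb"))["top"]
np.set_printoptions(precision=4,suppress=True)
c=lambda p,o:np.array(p,float)/5+o
print("left block",ray(s,c([(54,60),(254,60),(252,160),(52,162)],(135,255)),.04)[:,:2].tolist())
print("right block",ray(s,c([(452-400,105),(630-400,5),(683-400,95),(503-400,190)],(435,255)),.04)[:,:2].tolist())
print("tray",ray(s,c([(85,50),(625,30),(627,163),(90,180)],(280,255)),.006)[:,:2].tolist())
print("halflaid edges",ray(s,c([(110,108),(212,104)],(280,255)),.092)[:,:2].tolist())
print("base shutter",ray(s,c([(195,80),(590,40),(600,195),(215,243)],(280,185)),.008)[:,:2].tolist())
print("grip",ray(s,c([(372,125)],(280,185)),.066)[:,:2].tolist())
for n,p in(("half",(234,270)),("weight",(273,244)),("loupe",(430,243))):print(n,ray(s,p,.03)[0,:2])
E
```

```text
left block [[0.49810151447221074, 0.4127301813666776], [0.4977488075969176, 0.3123173306099278], [0.447702811791548, 0.31283769648905013], [0.4470415654745023, 0.41302833044473763]]
right block [[0.4729597573274214, -0.33759945225581023], [0.5227078338731855, -0.42756685525765015], [0.4775575086641938, -0.45308690639533983], [0.4304806027128216, -0.36229621883602087]]
tray [[0.5030127689067946, 0.03435243981008866], [0.512283803910652, -0.24227425753923143], [0.44430350328456564, -0.2423978777212868], [0.43655883853336797, 0.031927909408832014]]
halflaid edges [[0.4718043576458782, 0.02005220808008131], [0.47356659183006133, -0.02927130615988951]]
base shutter [[0.6676038806472755, -0.022685895868530457], [0.6875457964487506, -0.22626588976704343], [0.6073090100823684, -0.23039752194903437], [0.5833134266782416, -0.03259255275942774]]
grip [[0.6365816265724282, -0.10965896347024247]]
half [0.4901 0.1927]
weight [0.5555 0.0943]
loupe [ 0.5565 -0.3024]
```

```bash
sed -i 's/for y in (yaw,yaw+np.pi)/for y in (yaw,)/' h.py; python3 - <<'E'
from h import *
from workcell import robot, cams, job
st=robot.sense();print(to((.476,-.395,.2),.504,st))
E
```

```text
(array([ 0.3681, -0.1275,  0.0222]), array([-9.000e-04, -1.000e-03, -1.834e+00]))
```

Request:
send_path --pt "0.046 -0.016 0.0028 0 0 0" --pt "0.046 -0.016 0.0028 0 0 0" --pt "0.046 -0.016 0.0028 0 0 0" --pt "0.046 -0.016 0.0028 0 0 0" --pt "0.046 -0.016 0.0028 0 0 0" --pt "0.046 -0.016 0.0028 0 0 0" --pt "0.046 -0.016 0.0028 0 0 0" --pt "0.046 -0.016 0.0028 0 0 0" --pt "0 0 0 0 0 -0.15" --pt "0 0 0 0 0 -0.15" --pt "0 0 0 0 0 -0.15" --pt "0 0 0 0 0 -0.15" --aperture 0.088

```text
clock: 1.35
position: [0.4759, -0.3946, 0.1998]
eef_rot: [0.912, 0.411, -0.0, -0.0]
force: [0.2, -0.5, -0.2]
finger_gap: 0.0879
grasp_force: 0.0
```

Request:
send_path --pt "0 0 0 0 0 -0.15" --pt "0 0 0 0 0 -0.15" --pt "0 0 0 0 0 -0.15" --pt "0 0 0 0 0 -0.15" --pt "0 0 0 0 0 -0.15" --pt "0 0 0 0 0 -0.15" --pt "0 0 0 0 0 -0.15" --pt "0 0 0 0 0 -0.15" --pt "0 0 0 0 0 0" --pt "0 0 0 0 0 0"

```text
clock: 2.35
position: [0.4757, -0.395, 0.2]
eef_rot: [0.525, 0.851, 0.0, -0.0]
force: [0.0, 0.5, 0.5]
finger_gap: 0.088
grasp_force: 0.0
```

```bash
cat > look.py <<'E'
import sys
from h import *
from workcell import robot, cams, job
s=cams.snapshot("wrist");s["st"]=robot.sense();n=sys.argv[1]
pickle.dump(s,open(n+".pkl","wb"));cv2.imwrite(f"pics/{n}.png",s["image"][:,:,::-1]);print(s["st"]["position"],s["st"]["eef_rot"],np.round(s["T"],3).tolist())
E
python3 look.py w1
```

```text
[ 0.47570978 -0.39495973  0.20002677] [ 5.24865431e-01  8.51185201e-01  4.51792278e-05 -1.74557869e-04] [[0.894, 0.434, 0.111, 0.446], [0.448, -0.866, -0.221, -0.335], [0.001, 0.247, -0.969, 0.363], [0.0, 0.0, 0.0, 1.0]]
```

View pics/w1.png

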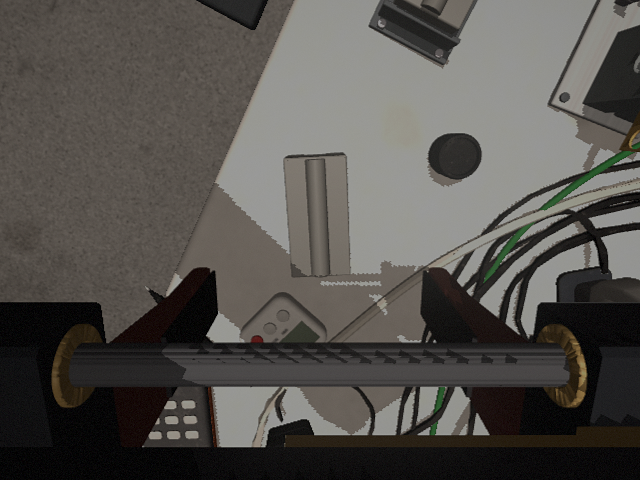

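Wrist view: block top corners near (284,157),(346,155),(350,272),(291,275); loupe (455,156), wall tray end upper right.

```bash
python3 - <<'E'
from h import *
s=pickle.load(open("w1.pkl","rb"))
p=ray(s,[(284,157),(346,155),(350,272),(291,275)],.04)
print(p[:,:2],p.mean(0))
for a,b in((3,0),(2,1)):v=p[b]-p[a];print(np.arctan2(-v[0],v[1]),np.linalg.norm(v))
c=p[:,:2].mean(0);print(c);print("tcp px",proj(s,[[*s["st"]["position"]]]))
print(to((c[0],c[1],.01),.504,s["st"]))
E
```

```text
[[ 0.43131608 -0.36530173]
 [ 0.47405458 -0.34213791]
 [ 0.52195875 -0.42652375]
 [ 0.47869556 -0.45120906]] [ 0.47650624 -0.39629311  0.04      ]
0.5040082053137306 0.09810649644377925
0.5163158721315076 0.09703493170160263
[ 0.47650624 -0.39629311]
tcp px [[316.97559122 290.49964565]]
(array([-1.6e-03,  1.0e-04,  1.9e-01]), array([-0.0001, -0.0003, -0.0383]))
```

Request:
send_path --pt "-0.0016 0 0 0 0 -0.042" --pt "0 0 0.04 0 0 0" --pt "0 0 0.04 0 0 0" --pt "0 0 0.04 0 0 0" --pt "0 0 0.04 0 0 0" --pt "0 0 0.03 0 0 0" --pt "0 0 0 0 0 0"

```text
clock: 3.1
position: [0.474, -0.3945, 0.0061]
eef_rot: [0.506, 0.863, 0.0, -0.004]
force: [-0.2, 0.3, 0.3]
finger_gap: 0.0879
grasp_force: 0.0
```

Request:
send_path --pt "0 0 0 0 0 0" --pt "0 0 0 0 0 0" --pt "0 0 0 0 0 0" --pt "0 0 0 0 0 0" --pt "0 0 0 0 0 0" --pt "0 0 0 0 0 0" --pt "0 0 0 0 0 0" --pt "0 0 0 0 0 0" --aperture 0.04

```text
clock: 3.9
position: [0.4766, -0.3969, 0.0111]
eef_rot: [0.505, 0.863, -0.0, 0.0]
force: [-2.0, 0.7, 6.9]
finger_gap: 0.0497
grasp_force: 30.0
```

Request:
send_path --pt "0 0 -0.04 0 0 0" --pt "0 0 -0.04 0 0 0" --pt "0 0 -0.04 0 0 0" --pt "0 0 -0.04 0 0 0" --pt "0 0 -0.02 0 0 0" --pt "0 0 0 0 0 0"

```text
clock: 4.5
position: [0.4778, -0.397, 0.1932]
eef_rot: [0.505, 0.863, -0.0, 0.002]
force: [0.3, -0.3, -4.4]
finger_gap: 0.05
grasp_force: 30.0
```

```bash
python3 - <<'E'
from h import *
from workcell import robot, cams, job
print(to((.4745,-.14,.19),.034,robot.sense()))
E
```

```text
(array([0.2258, 0.1229, 0.0024]), array([0.0028, 0.0042, 0.4777]))
```

Request:
send_path --pt "0.038 0.0205 0 0 0 0" --pt "0.038 0.0205 0 0 0 0" --pt "0.038 0.0205 0 0 0 0" --pt "0.038 0.0205 0 0 0 0" --pt "0.038 0.0205 0 0 0 0" --pt "0.038 0.0205 0 0 0 0" --pt "0 0 0 0 0 0.15" --pt "0 0 0 0 0 0.15" --pt "0 0 0 0 0 0.15" --pt "0 0 0 0 0 0.0277" --pt "0 0 0 0 0 0" --pt "0 0 0 0 0 0"

```text
clock: 5.7
position: [0.4717, -0.1372, 0.1895]
eef_rot: [0.694, 0.72, -0.0, -0.001]
force: [0.5, -0.3, -4.0]
finger_gap: 0.0498
grasp_force: 30.0
```

```bash
python3 look.py w2
```

```text
[ 0.47181715 -0.13729585  0.18968382] [ 6.93939265e-01  7.20033380e-01 -1.53889234e-04 -4.51535599e-04] [[0.999, 0.036, 0.009, 0.47], [0.037, -0.968, -0.247, -0.07], [-0.0, 0.247, -0.969, 0.352], [0.0, 0.0, 0.0, 1.0]]
```

View pics/w2.png

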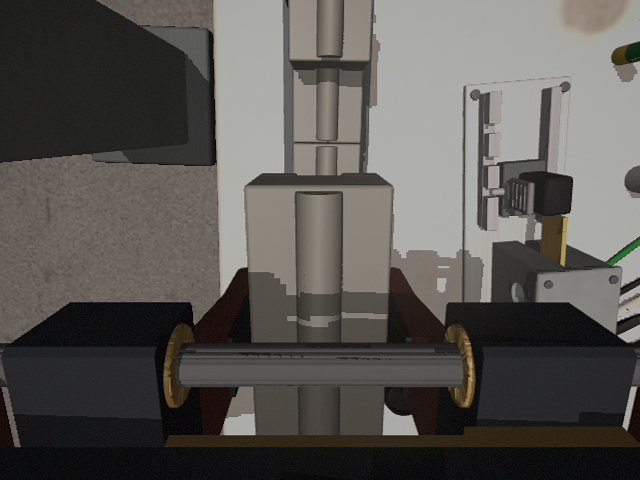

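Laid half's end face top edge at row ~61 (cols 290–369), lower ridge at cols 317–338, first-course joint at row ~142; held block's ridge at cols 297–341, end edge row ~186.

```bash
python3 - <<'E'
from h import *
np.set_printoptions(precision=4,suppress=True)
s=pickle.load(open("w2.pkl","rb"));g=cv2.cvtColor(s["image"],cv2.COLOR_RGB2GRAY).astype(int)
for r in(15,40,75,100,130,155):print(r,g[r,280:384:2].tolist())
for r in (210,240):print(r,g[r,236:400:3].tolist())
print("col",g[50:76,305].tolist(),g[132:150,305].tolist(),g[170:192,275].tolist())
E
```

```text
15 [171, 151, 88, 96, 88, 141, 142, 143, 143, 142, 143, 143, 142, 142, 143, 141, 141, 144, 114, 83, 96, 108, 117, 128, 133, 138, 128, 118, 109, 99, 84, 62, 130, 140, 139, 138, 139, 138, 138, 137, 137, 137, 137, 136, 137, 123, 57, 114, 161, 169, 169, 169]
40 [172, 178, 88, 98, 83, 142, 146, 146, 145, 145, 144, 146, 144, 145, 146, 145, 144, 144, 104, 89, 103, 112, 122, 126, 133, 135, 125, 114, 106, 89, 78, 64, 144, 143, 140, 140, 140, 141, 140, 140, 140, 140, 139, 141, 142, 88, 108, 118, 122, 163, 171, 171]
75 [173, 178, 93, 98, 96, 97, 71, 138, 145, 108, 87, 87, 86, 87, 87, 88, 86, 89, 73, 55, 65, 69, 73, 82, 83, 84, 76, 69, 65, 50, 90, 86, 89, 87, 89, 88, 89, 88, 89, 90, 90, 69, 60, 61, 63, 73, 117, 117, 114, 175, 172, 172]
100 [174, 177, 96, 97, 96, 96, 81, 139, 143, 145, 144, 144, 144, 144, 143, 143, 143, 144, 104, 95, 108, 120, 130, 136, 135, 123, 111, 98, 79, 83, 142, 140, 141, 140, 140, 140, 141, 138, 140, 140, 135, 73, 63, 63, 63, 112, 118, 117, 114, 176, 173, 174]
130 [175, 178, 104, 97, 97, 96, 79, 137, 145, 144, 143, 144, 144, 143, 143, 143, 144, 144, 99, 101, 111, 123, 129,
[... 546 characters left out ...]
122, 115, 108, 97, 86, 62, 138, 136, 134, 134, 133, 135, 134, 134, 134, 134, 136, 133, 135, 135, 136, 133, 83, 175, 175]
240 [175, 175, 176, 180, 119, 134, 135, 136, 137, 135, 135, 135, 135, 136, 135, 136, 134, 135, 133, 135, 63, 91, 99, 111, 116, 124, 129, 134, 132, 127, 120, 112, 107, 95, 84, 53, 135, 134, 131, 132, 131, 133, 134, 134, 133, 134, 133, 133, 133, 132, 132, 114, 111, 175, 174]
col [145, 145, 146, 146, 145, 145, 146, 146, 144, 116, 81, 46, 43, 44, 40, 41, 41, 43, 43, 40, 86, 88, 86, 86, 86, 86] [143, 143, 144, 144, 144, 144, 143, 145, 143, 116, 51, 80, 124, 145, 145, 144, 143, 143] [176, 177, 185, 81, 50, 61, 53, 55, 53, 53, 51, 54, 54, 53, 53, 89, 110, 120, 129, 137, 137, 137]
```

```bash
python3 - <<'E'
from h import *
np.set_printoptions(precision=4,suppress=True)
s=pickle.load(open("w2.pkl","rb"));st=s["st"]
def mid(a,b,r,z):return ray(s,[(a,r),(b,r)],z)[:,:2]
for n,a,b,r,z in(("h15",289,370.5,15,.086),("h40",289,369.5,40,.086),("c100",293,361.5,100,.046),("c155",293,358.5,155,.046),("held210",244.5,392,210,.2186),("held240",247.8,389.5,240,.2186)):
    p=mid(a,b,r,z);print(n,p.mean(0),np.linalg.norm(p[1]-p[0]))
print("endface",ray(s,[(305,59.2),(350,59.2)],.086)," joint",ray(s,(305,141.8),.046)," held end",ray(s,(275,184.5),.2186))
print(st["position"]);print("ty",R.from_quat(st["eef_rot"]).apply([0,1,0]))
E
```

```text
h15 [ 0.4742 -0.0033] 0.048578195673171065
h40 [ 0.4745 -0.0171] 0.04865448739514218
c100 [ 0.4754 -0.0488] 0.04928203063607504
c155 [ 0.4759 -0.0877] 0.04867651831913732
held210 [ 0.471  -0.0961] 0.04944083586684067
held240 [ 0.4715 -0.1065] 0.04839610535753509
endface [[ 0.4601 -0.0284  0.086 ]
 [ 0.4876 -0.0274  0.086 ]]  joint [[ 0.4603 -0.0787  0.046 ]]  held end [[ 0.4564 -0.088   0.2186]]
[ 0.4718 -0.1373  0.1897]
ty [ 0.9993  0.0369 -0.0008]
```

```bash
python3 - <<'E'
from h import *
from workcell import robot, cams, job
print(to((.4756,-.0843,.19),.028,robot.sense()))
E
```

```text
(array([ 0.0528,  0.0057, -0.0003]), array([-0.0009, -0.0004,  0.0089]))
```

Request:
send_path --pt "0.0264 0.0028 0 0 0 0.009" --pt "0.0264 0.0028 0 0 0 0" --pt "0 0 0 0 0 0" --pt "0 0 0.04 0 0 0" --pt "0 0 0.04 0 0 0" --pt "0 0 0.035 0 0 0" --pt "0 0 0 0 0 0" --pt "0 0 0.005 0 0 0" --pt "0 0 0.005 0 0 0" --pt "0 0 0.003 0 0 0" --pt "0 0 0 0 0 0"

```text
clock: 6.85
position: [0.4766, -0.0846, 0.0629]
eef_rot: [0.698, 0.716, 0.0, 0.001]
force: [-0.1, -0.0, -3.6]
finger_gap: 0.0502
grasp_force: 30.0
```

Request:
send_path --pt "0 0 0.002 0 0 0" --pt "0 0 0.001 0 0 0" --pt "0 0 0.001 0 0 0" --pt "0 0 0 0 0 0"

```text
clock: 7.25
position: [0.4761, -0.0844, 0.0582]
eef_rot: [0.698, 0.716, -0.0, -0.0]
force: [0.2, 0.0, -2.2]
finger_gap: 0.0499
grasp_force: 30.0
```

Request:
send_path --pt "0 0 0.001 0 0 0" --pt "0 0 0 0 0 0" --pt "0 0 0 0 0 0"

```text
clock: 7.55
position: [0.4762, -0.0843, 0.0572]
eef_rot: [0.698, 0.716, -0.0, -0.0]
force: [-0.4, -0.8, -4.0]
finger_gap: 0.0499
grasp_force: 30.0
```

Request:
send_path --pt "0.002 0 0 0 0 0" --pt "0.002 0 0 0 0 0" --pt "0.001 0 0 0 0 0" --pt "0.001 0 0 0 0 0" --pt "0 0 0 0 0 0" --pt "0 0 0 0 0 0"

```text
clock: 8.15
position: [0.476, -0.0786, 0.0573]
eef_rot: [0.698, 0.716, -0.0, 0.0]
force: [-0.5, -1.2, -3.0]
finger_gap: 0.0496
grasp_force: 30.0
```

Request:
send_path --pt "0 0 0.001 0 0 0" --pt "0.001 0 0 0 0 0" --pt "0.001 0 0 0 0 0" --pt "0 0 0 0 0 0"

```text
clock: 8.55
position: [0.4761, -0.0786, 0.0571]
eef_rot: [0.699, 0.715, -0.001, 0.001]
force: [-3.5, -6.9, 7.8]
finger_gap: 0.0501
grasp_force: 30.0
```

Request:
send_path --pt "0.001 0 0 0 0 0" --pt "0 0 0 0 0 0" --pt "0 0 0 0 0 0"

```text
clock: 8.85
position: [0.476, -0.0786, 0.0571]
eef_rot: [0.699, 0.715, -0.001, 0.001]
force: [-2.6, -10.9, 8.0]
finger_gap: 0.0496
grasp_force: 30.0
```

Request:
send_path --pt "0 0 0 0 0 0" --pt "0 0 0 0 0 0" --pt "0 0 0 0 0 0" --pt "0 0 0 0 0 0" --pt "0 0 -0.04 0 0 0" --pt "0 0 -0.04 0 0 0" --pt "0 0 -0.04 0 0 0" --pt "0 0 -0.03 0 0 0" --pt "0 0 0 0 0 0" --aperture 0.088

```text
clock: 9.75
position: [0.4783, -0.0751, 0.2102]
eef_rot: [0.698, 0.716, 0.002, 0.003]
force: [-0.4, -0.4, -0.5]
finger_gap: 0.0879
grasp_force: 0.0
```

```bash
python3 - <<'E'
from h import *
from workcell import robot, cams, job
st=robot.sense();print(to((.4726,.33,.21),0.0,st))
s=cams.snapshot("top");pickle.dump(s,open("t1.pkl","wb"))
E
```

```text
(array([ 0.4051,  0.0047, -0.0005]), array([0.0069, 0.0016, 0.0257]))
```

Request:
send_path --pt "0.0437 0.0005 0 0.007 0.0016 0.0257" --pt "0.0437 0 0 0 0 0" --pt "0.0437 0 0 0 0 0" --pt "0.0437 0 0 0 0 0" --pt "0.0437 0 0 0 0 0" --pt "0.0437 0 0 0 0 0" --pt "0.0437 0 0 0 0 0" --pt "0.0437 0 0 0 0 0" --pt "0.0437 0 0 0 0 0" --pt "0.0437 0 0 0 0 0" --pt "0 0 0 0 0 0" --pt "0 0 0 0 0 0"

```text
clock: 11.0
position: [0.474, 0.3624, 0.2049]
eef_rot: [0.706, 0.708, -0.003, -0.004]
force: [-0.3, -0.3, 0.3]
finger_gap: 0.0879
grasp_force: 0.0
```

```bash
python3 look.py w3
```

```text
[0.47486966 0.36095627 0.20514683] [ 0.70694265  0.70725627 -0.00332012 -0.00310314] [[1.0, 0.005, -0.008, 0.476], [0.002, -0.969, -0.247, 0.429], [-0.009, 0.247, -0.969, 0.367], [0.0, 0.0, 0.0, 1.0]]
```

View pics/w3.png

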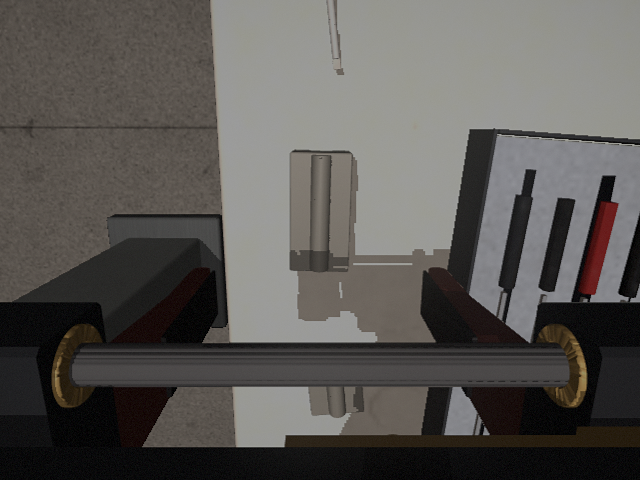

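Block top corners ≈ (291,153),(352,153),(350,271),(291,270); tool tray's near edge from (470,130) to (440,300).

```bash
python3 - <<'E'
from h import *
np.set_printoptions(precision=4,suppress=True)
s=pickle.load(open("w3.pkl","rb"))
p=ray(s,[(291,153),(352,153),(350,271),(291,270)],.04)
print(p[:,:2],p[:,:2].mean(0))
for z in(0,.05,.1):print("box",z,ray(s,[(470,130),(452,250),(496,135)],z)[:,:2].tolist())
t=pickle.load(open("t1.pkl","rb"));print(ray(t,[(140,226),(208,231)],.04)[:,:2])
sd=pickle.load(open("s0.pkl","rb"))["side"]
# tray corner heights: near-left bottom corner in the side view
print("side base",ray(sd,(331,247),0),"top at that y? ",[ray(sd,(329,230),z).tolist() for z in(.02,.04,.06)])
c=p[:,:2].mean(0);print(to((c[0],c[1],.205),0,s["st"]))
E
```

```text
[[0.4513 0.412 ]
 [0.4998 0.4122]
 [0.5003 0.3132]
 [0.4499 0.3139]] [0.4753 0.3628]
box 0 [[0.605463616747548, 0.43015354515730186], [0.5988825898827514, 0.32050690950932004], [0.6286211782171011, 0.425955785309265]]
box 0.05 [[0.5878958455630184, 0.43006209935810236], [0.5822103020004894, 0.3353351310188512], [0.607902347168624, 0.42643553059134703]]
box 0.1 [[0.5703280743784888, 0.4299706535589028], [0.5655380141182272, 0.35016335252838243], [0.5871835161201471, 0.4269152758734291]]
[[0.6014 0.4288]
 [0.5882 0.2573]]
side base [[0.5795 0.0994 0.    ]] top at that y?  [[[0.5814450313284899, 0.15064937685665425, 0.020000000000000018]], [[0.576613432777156, 0.11343123749080142, 0.040000000000000036]], [[0.5717818342258223, 0.07621309812494859, 0.05999999999999994]]]
(array([0.0019, 0.0004, 0.0001]), array([-0.0091,  0.0003,  0.0004]))
```

Request:
send_path --pt "0.0019 0.0004 0 -0.0085 0 0" --pt "0 0 0.045 0 0 0" --pt "0 0 0.045 0 0 0" --pt "0 0 0.045 0 0 0" --pt "0 0 0.04 0 0 0" --pt "0 0 0.02 0 0 0" --pt "0 0 0 0 0 0"

```text
clock: 11.75
position: [0.4751, 0.3607, 0.0088]
eef_rot: [0.708, 0.706, -0.002, -0.0]
force: [-0.6, 0.1, 0.5]
finger_gap: 0.0877
grasp_force: 0.0
```

Request:
send_path --pt "0 0 0 0 0 0" --pt "0 0 0 0 0 0" --pt "0 0 0 0 0 0" --pt "0 0 0 0 0 0" --pt "0 0 0 0 0 0" --pt "0 0 0 0 0 0" --pt "0 0 0 0 0 0" --pt "0 0 0 0 0 0" --aperture 0.04

```text
clock: 12.55
position: [0.4757, 0.3641, 0.0125]
eef_rot: [0.707, 0.707, 0.001, -0.0]
force: [-4.3, -0.1, 6.4]
finger_gap: 0.05
grasp_force: 30.0
```

Request:
send_path --pt "0 0 -0.04 0 0 0" --pt "0 0 -0.04 0 0 0" --pt "0 0 -0.04 0 0 0" --pt "0 0 -0.04 0 0 0" --pt "0 0 -0.04 0 0 0" --pt "0 0 0 0 0 0"

```text
clock: 13.15
position: [0.4776, 0.3657, 0.2173]
eef_rot: [0.707, 0.707, 0.005, 0.001]
force: [1.1, -0.3, -3.4]
finger_gap: 0.0495
grasp_force: 30.0
```

```bash
python3 - <<'E'
from h import *
from workcell import robot, cams, job
print(to((.477,-.2,.21),.028,robot.sense()))
E
```

```text
(array([-5.657e-01, -4.000e-04,  3.600e-03]), array([ 0.0086, -0.0065, -0.0284]))
```

Request:
send_path --pt "-0.0485 0 0 0 0 0" --pt "-0.0485 0 0 0 0 0" --pt "-0.0485 0 0 0 0 0" --pt "-0.0485 0 0 0 0 0" --pt "-0.0485 0 0 0 0 0" --pt "-0.0485 0 0 0 0 0" --pt "-0.0485 0 0 0 0 0" --pt "-0.0485 0 0 0 0 0" --pt "-0.0485 0 0 0 0 0" --pt "-0.0485 0 0 0 0 0" --pt "-0.0485 0 0 0 0 0" --pt "-0.0465 0 0 0 0 -0.0284"

```text
clock: 14.35
position: [0.4744, -0.2187, 0.2098]
eef_rot: [0.697, 0.717, 0.001, -0.001]
force: [0.7, 0.2, -3.4]
finger_gap: 0.0499
grasp_force: 30.0
```

Request:
send_path --pt "0 0 0 0 0 0" --pt "0 0 0 0 0 0" --pt "0 0 0 0 0 0"

```text
clock: 14.65
position: [0.4753, -0.2152, 0.2101]
eef_rot: [0.697, 0.717, 0.001, -0.001]
force: [0.9, 0.6, -2.8]
finger_gap: 0.0496
grasp_force: 30.0
```

```bash
python3 look.py w4
```

```text
[ 0.47555183 -0.2149541   0.21041758] [ 6.96426736e-01  7.17626936e-01  1.05379289e-03 -5.21055438e-04] [[1.0, 0.028, 0.008, 0.474], [0.029, -0.969, -0.245, -0.149], [0.001, 0.245, -0.97, 0.373], [0.0, 0.0, 0.0, 1.0]]
```

View pics/w4.png

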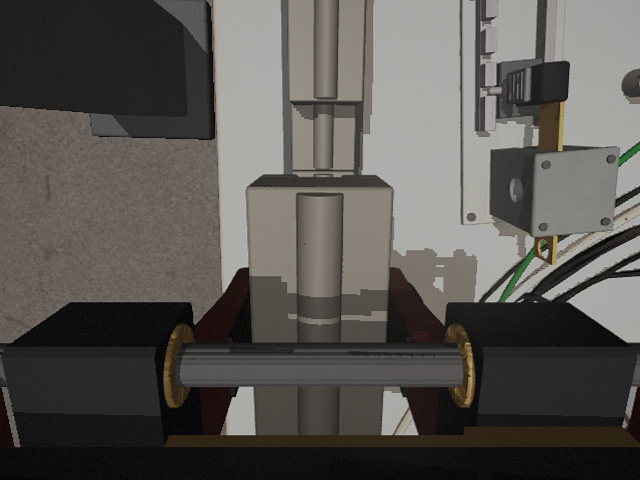

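First placed block: end face top edge at row ~101 (cols 288–364), lying straight on the course; next joint at row ~172; held block end at row ~186, ridge cols 297–342.

```bash
python3 - <<'E'
from h import *
np.set_printoptions(precision=4,suppress=True)
s=pickle.load(open("w4.pkl","rb"));g=cv2.cvtColor(s["image"],cv2.COLOR_RGB2GRAY).astype(int)
def edges(r,lo,hi):
    a=np.abs(np.diff(g[r-1:r+2].mean(0)))[lo:hi];return [int(i)+lo+.5 for i in np.where(a>18)[0]]
for r in(20,60,90,120,150,210,235):print(r,edges(r,236,400))
print(g[94:108,305].tolist(),g[166:178,305].tolist(),g[180:194,275].tolist())
E
```

```text
20 [280.5, 281.5, 287.5, 288.5, 313.5, 336.5, 337.5, 338.5, 363.5, 364.5, 365.5, 372.5]
60 [280.5, 281.5, 288.5, 312.5, 313.5, 336.5, 337.5, 362.5, 364.5, 372.5]
90 [281.5, 282.5, 288.5, 289.5, 312.5, 313.5, 336.5, 337.5, 361.5, 362.5, 363.5, 371.5]
120 [281.5, 282.5, 291.5, 292.5, 312.5, 333.5, 354.5, 355.5, 362.5, 369.5]
150 [282.5, 283.5, 290.5, 291.5, 292.5, 312.5, 331.5, 332.5, 333.5, 353.5, 354.5, 359.5, 361.5, 362.5]
210 [245.5, 246.5, 295.5, 342.5, 343.5, 390.5, 392.5]
235 [246.5, 247.5, 295.5, 296.5, 297.5, 342.5, 393.5]
[146, 145, 144, 145, 146, 142, 109, 60, 43, 41, 42, 74, 87, 87] [139, 139, 143, 115, 49, 99, 126, 140, 140, 141, 126, 65] [54, 50, 53, 54, 51, 47, 55, 107, 113, 124, 134, 138, 137, 136]
```

```bash
python3 - <<'E'
from h import *
np.set_printoptions(precision=4,suppress=True)
s=pickle.load(open("w4.pkl","rb"));st=s["st"]
zh=st["position"][2]-.0125+.04
for n,a,b,r,z in(("b20",288,365,20,.086),("b60",288.5,363.5,60,.086),("b90",289,362.5,90,.086),("c120",292,355,120,.046),("c150",291.5,354,150,.046),("h210",245.5,392,210,zh),("h235",247,391,235,zh)):
    p=ray(s,[(a,r),(b,r)],z)[:,:2];print(n,p.mean(0),np.linalg.norm(p[1]-p[0]))
print("endface",ray(s,(325,100.5),.086),"joint",ray(s,(305,170),.046),"held end",ray(s,[(275,186),(360,186)],zh))
print(to((.478,-.186,.21),.028,st))
E
```

```text
b20 [ 0.4775 -0.0788] 0.049642885720436646
b60 [ 0.4779 -0.1028] 0.049441110966064315
b90 [ 0.4784 -0.1215] 0.04928375111659939
c120 [ 0.478  -0.1399] 0.04897292034297541
c150 [ 0.4781 -0.1627] 0.04944747072305409
h210 [ 0.4751 -0.1743] 0.04961983689865433
h235 [ 0.4754 -0.1831] 0.04953373491917748
endface [[ 0.4781 -0.1282  0.086 ]] joint [[ 0.4644 -0.1788  0.046 ]] held end [[ 0.4602 -0.1666  0.2379]
 [ 0.4886 -0.1658  0.2379]]
(array([0.0289, 0.0033, 0.0005]), array([ 0.0008, -0.0022,  0.002 ]))
```

Request:
send_path --pt "0.0152 0.0016 0 0 0 0" --pt "0.0152 0.0016 0 0 0 0" --pt "0 0 0 0 0 0" --pt "0 0 0.045 0 0 0" --pt "0 0 0.045 0 0 0" --pt "0 0 0.04 0 0 0" --pt "0 0 0 0 0 0" --pt "0 0 0.009 0 0 0" --pt "0 0 0.005 0 0 0" --pt "0 0 0.003 0 0 0" --pt "0 0 0.003 0 0 0" --pt "0 0 0 0 0 0"

```text
clock: 15.9
position: [0.4784, -0.186, 0.0615]
eef_rot: [0.697, 0.717, 0.001, 0.0]
force: [-0.4, -0.6, -2.7]
finger_gap: 0.0498
grasp_force: 30.0
```

Request:
send_path --pt "0 0 0.0015 0 0 0" --pt "0 0 0 0 0 0" --pt "0 0 0 0 0 0"

```text
clock: 16.2
position: [0.4783, -0.1858, 0.0597]
eef_rot: [0.697, 0.717, 0.001, 0.0]
force: [0.1, 0.7, -2.6]
finger_gap: 0.0497
grasp_force: 30.0
```

Request:
send_path --pt "0 0 0.001 0 0 0" --pt "0.002 0 0 0 0 0" --pt "0.002 0 0 0 0 0" --pt "0.001 0 0 0 0 0" --pt "0 0 0.001 0 0 0" --pt "0 0 0 0 0 0"

```text
clock: 16.8
position: [0.4781, -0.1803, 0.0584]
eef_rot: [0.697, 0.717, 0.001, 0.0]
force: [-4.5, 2.0, 9.5]
finger_gap: 0.0499
grasp_force: 30.0
```

Request:
send_path --pt "0.001 0 0 0 0 0" --pt "0 0 0.001 0 0 0" --pt "0 0 0 0 0 0"

```text
clock: 17.1
position: [0.4781, -0.1803, 0.0584]
eef_rot: [0.697, 0.717, 0.0, 0.001]
force: [-8.1, 0.3, 19.6]
finger_gap: 0.05
grasp_force: 30.0
```

Request:
send_path --pt "0 -0.001 -0.0015 0 0 0" --pt "0.001 0 0 0 0 0" --pt "0.001 0 0 0 0 0" --pt "0.001 0 0 0 0 0" --pt "0 0 0 0 0 0"

```text
clock: 17.6
position: [0.4775, -0.1778, 0.0585]
eef_rot: [0.697, 0.717, 0.001, 0.001]
force: [-1.3, -5.2, 5.4]
finger_gap: 0.0499
grasp_force: 30.0
```

Request:
send_path --pt "0.001 0 0 0 0 0" --pt "0.001 0 0 0 0 0" --pt "0 0 0 0 0 0"

```text
clock: 17.9
position: [0.4775, -0.1777, 0.0585]
eef_rot: [0.698, 0.716, 0.0, 0.002]
force: [-0.1, -11.5, 4.0]
finger_gap: 0.05
grasp_force: 30.0
```

Request:
send_path --pt "0 0 0 0 0 0" --pt "0 0 0 0 0 0" --pt "0 0 0 0 0 0" --pt "0 0 0 0 0 0" --pt "0 0 -0.04 0 0 0" --pt "0 0 -0.04 0 0 0" --pt "0 0 -0.04 0 0 0" --pt "0 0 -0.03 0 0 0" --pt "0 0 0 0 0 0" --aperture 0.088

```text
clock: 18.8
position: [0.479, -0.1751, 0.2121]
eef_rot: [0.697, 0.717, 0.002, 0.003]
force: [1.0, -0.4, 0.1]
finger_gap: 0.0876
grasp_force: 0.0
```

```bash
python3 - <<'E'
from h import *
from workcell import robot, cams, job
print(to((.57,-.20,.21),.095,robot.sense()))
E
```

```text
(array([-0.0274,  0.0902,  0.0029]), array([ 0.0079,  0.0016, -0.0667]))
```

Request:
send_path --pt "-0.015 0.035 0 0 0 -0.035" --pt "-0.013 0.035 0 0 0 -0.035" --pt "0 0.035 0 0 0 0" --pt "0 0 0 0 0 0" --pt "0 0 0 0 0 0" --pt "0 0 0 0 0 0"

```text
clock: 19.4
position: [0.5816, -0.1962, 0.2073]
eef_rot: [0.672, 0.741, 0.001, -0.001]
force: [-0.4, 0.4, 0.4]
finger_gap: 0.0877
grasp_force: 0.0
```

```bash
python3 look.py w5
```

```text
[ 0.58157644 -0.19643133  0.20773702] [ 6.71655296e-01  7.40863508e-01  5.58224652e-04 -3.37257153e-04] [[0.995, 0.095, 0.025, 0.576], [0.098, -0.965, -0.244, -0.13], [0.001, 0.246, -0.969, 0.37], [0.0, 0.0, 0.0, 1.0]]
```

View pics/w5.png

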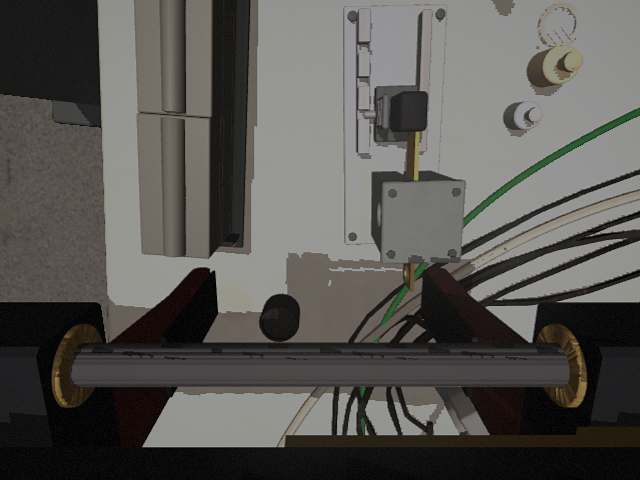

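Wall tight with a hairline joint at row 115. Shutter: black grip top about (390–428, 91–132), tab to its left at ~375–390. One zoom to settle the tab's faces.

```bash
python3 - <<'E'
from h import *
s=pickle.load(open("w5.pkl","rb"));im=s["image"][70:150,345:445,::-1]
im=np.clip(im.astype(float)*1.5,0,255).astype(np.uint8)
cv2.imwrite("pics/z5.png",cv2.resize(im,None,fx=7,fy=7,interpolation=cv2.INTER_CUBIC))
E
```

```text
(no output)
```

View pics/z5.png

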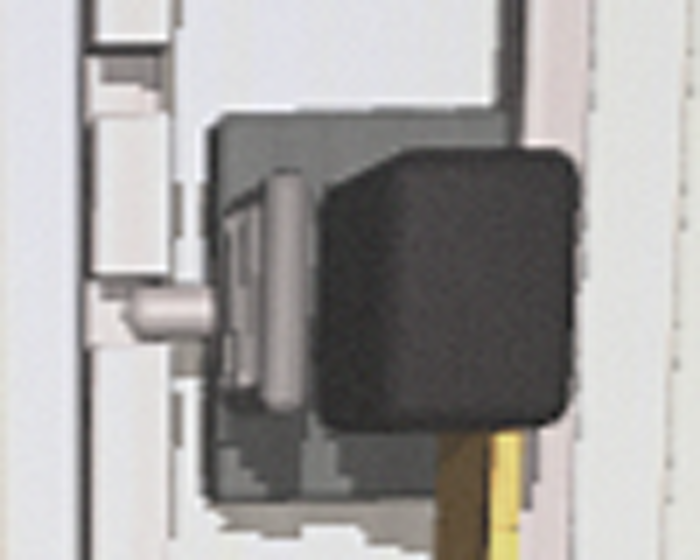

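Crop shows tab top at px 383–389 × 94–128 and grip top 403–427 × 91–131, with the pawl in the first notch.

```bash
python3 - <<'E'
from h import *
np.set_printoptions(precision=4,suppress=True)
s=pickle.load(open("w5.pkl","rb"));st=s["st"]
t=ray(s,[(382.9,111),(427.1,111.2)],.066);print(t,np.linalg.norm(t[1]-t[0]))
print(ray(s,[(386,94.3),(386,127.9),(415,91.4),(415,131)],.066))
# base edges for yaw
print("base",ray(s,[(345,10),(345,240),(447,10)],.008))
# wall check: joint and ends
print("joint",ray(s,(195,115.5),.086),"end",ray(s,[(141,252),(211,257)],.086),"edges",ray(s,[(213,20),(212,110),(211,125),(210,250)],.086))
E
```

```text
[[ 0.6206 -0.1113  0.066 ]
 [ 0.6523 -0.1083  0.066 ]] 0.0318046416172016
[[ 0.6213 -0.0998  0.066 ]
 [ 0.6245 -0.1227  0.066 ]
 [ 0.6415 -0.0958  0.066 ]
 [ 0.6458 -0.1228  0.066 ]]
base [[ 0.588  -0.0332  0.008 ]
 [ 0.6099 -0.2246  0.008 ]
 [ 0.6701 -0.0251  0.008 ]]
joint [[ 0.4921 -0.1278  0.086 ]] end [[ 0.455  -0.2278  0.086 ]
 [ 0.5061 -0.2266  0.086 ]] edges [[ 0.5022 -0.0679  0.086 ]
 [ 0.5034 -0.1231  0.086 ]
 [ 0.5031 -0.1329  0.086 ]
 [ 0.5052 -0.2213  0.086 ]]
```

```bash
python3 - <<'E'
from h import *
from workcell import robot, cams, job
print(to((.6392,-.110,.208),.105,robot.sense()))
E
```

```text
(array([ 0.0804,  0.0658, -0.0001]), array([ 0.0004, -0.0012, -0.0071]))
```

Request:
send_path --pt "0.04 0.033 0 0 0 -0.007" --pt "0.0407 0.0325 0 0 0 0" --pt "0 0 0 0 0 0" --pt "0 0 0 0 0 0" --pt "0 0 0.04 0 0 0" --pt "0 0 0.04 0 0 0" --pt "0 0 0.04 0 0 0" --pt "0 0 0.03 0 0 0" --pt "0 0 0.01 0 0 0" --pt "0 0 0.01 0 0 0" --pt "0 0 0 0 0 0" --pt "0 0 0 0 0 0" --aperture 0.07

```text
clock: 20.65
position: [0.6386, -0.113, 0.0398]
eef_rot: [0.669, 0.743, 0.002, 0.001]
force: [-0.4, 0.0, 0.1]
finger_gap: 0.0701
grasp_force: 0.0
```

```bash
python3 -c "
from h import *
from workcell import robot, cams, job
print(to((.6392,-.110,.038),.105,robot.sense()))"
```

```text
(array([0.0029, 0.0009, 0.0019]), array([ 0.0036, -0.0006, -0.0005]))
```

Request:
send_path --pt "0.001 0.0007 0 0 0 0" --pt "0 0 0 0 0 0" --pt "0 0 0 0 0 0" --pt "0 0 0 0 0 0" --pt "0 0 0 0 0 0" --pt "0 0 0 0 0 0" --pt "0 0 0 0 0 0" --pt "0 0 0 0 0 0" --aperture 0.02

```text
clock: 21.45
position: [0.6392, -0.1114, 0.0384]
eef_rot: [0.669, 0.743, 0.002, 0.001]
force: [4.8, -0.6, -3.7]
finger_gap: 0.0259
grasp_force: 30.1
```

Request:
send_path --pt "0.004 0 0 0 0 0" --pt "0.004 0 0 0 0 0" --pt "0.004 0 0 0 0 0" --pt "0.004 0 0 0 0 0" --pt "0.004 0 0 0 0 0" --pt "0.004 0 0 0 0 0" --pt "0.001 0 0 0 0 0" --pt "0 0 0 0 0 0" --pt "0 0 0 0 0 0" --pt "0 0 0 0 0 0"

```text
clock: 22.45
position: [0.6362, -0.0861, 0.0384]
eef_rot: [0.669, 0.743, 0.002, 0.0]
force: [5.4, 0.5, -2.9]
finger_gap: 0.0258
grasp_force: 30.1
```

Request:
send_path --pt "0 0 0 0 0 0" --pt "0 0 0 0 0 0" --pt "0 0 0 0 0 0" --pt "0 0 0 0 0 0" --pt "0 0 0 0 0 0" --pt "0 0 -0.04 0 0 0" --pt "0 0 -0.04 0 0 0" --pt "0 0 -0.04 0 0 0" --pt "0 0 -0.04 0 0 0" --pt "0 0 0 0 0 0" --aperture 0.07

```text
clock: 23.45
position: [0.6387, -0.0865, 0.2048]
eef_rot: [0.669, 0.743, 0.004, 0.004]
force: [0.1, 0.6, 0.2]
finger_gap: 0.0699
grasp_force: 0.0
```

Request:
send_path --pt "-0.045 -0.03 0 0 0 0" --pt "-0.045 -0.03 0 0 0 0" --pt "-0.02 0 0 0 0 0" --pt "0 0 0 0 0 0" --pt "0 0 0 0 0 0" --pt "0 0 0 0 0 0"

```text
clock: 24.05
position: [0.5915, -0.1934, 0.198]
eef_rot: [0.668, 0.744, 0.001, -0.0]
force: [0.4, 0.2, 0.1]
finger_gap: 0.0703
grasp_force: 0.0
```

```bash
python3 look.py w6
python3 - <<'E'
from h import *
np.set_printoptions(precision=4,suppress=True)
s=pickle.load(open("w6.pkl","rb"));g=cv2.cvtColor(s["image"],cv2.COLOR_RGB2GRAY)
a=np.array([.6365,-.1102,.066]);d=np.array([-.105,.9945,0])
print("expected mid px",proj(s,[a,a+.025*d,a+.050*d]))
m=(g<60).astype(np.uint8);n,l,st,c=cv2.connectedComponentsWithStats(m)
for i in range(1,n):
    if st[i,4]>300:print(st[i],c[i])
E
```

```text
[ 0.59158034 -0.19323348  0.19803136] [ 6.68067122e-01  7.44099600e-01  1.43254396e-03 -2.29809034e-04] [[0.994, 0.103, 0.029, 0.585], [0.107, -0.964, -0.243, -0.127], [0.003, 0.245, -0.97, 0.361], [0.0, 0.0, 0.0, 1.0]]
expected mid px [[393.5811 114.6908]
 [395.2957  76.6159]
 [397.0878  36.8192]]
[   0    0   84  125 8239] [41.9772 50.8006]
[155   0  12 115 572] [163.0192  57.8059]
[  188     0    49   263 10414] [212.2245 124.1167]
[ 361   13   58  243 3312] [390.8548 113.4556]
[160 121   7 141 541] [163.4436 195.4603]
[ 449  174  191   89 1010] [531.7089 219.2752]
[    0   216   640   264 90225] [330.3975 387.9526]
```

```bash
python3 - <<'E'
from h import *
np.set_printoptions(precision=4,suppress=True)
for n,r,cols in(("w5",111,(355,440)),("w6",76,(355,440))):
    s=pickle.load(open(n+".pkl","rb"));g=cv2.cvtColor(s["image"],cv2.COLOR_RGB2GRAY).astype(int)
    print(n,r,g[r-2:r+3,cols[0]:cols[1]].mean(0).astype(int).tolist())
    print(" col 412",g[30:150,412].tolist())
E
```

```text
w5 111 [136, 77, 93, 125, 110, 98, 100, 96, 86, 94, 99, 100, 99, 108, 110, 126, 130, 130, 128, 110, 70, 53, 60, 91, 88, 79, 80, 64, 84, 100, 109, 103, 93, 77, 68, 43, 30, 33, 33, 32, 34, 33, 31, 33, 34, 37, 40, 45, 47, 48, 47, 47, 46, 46, 46, 45, 46, 47, 46, 45, 45, 44, 45, 45, 43, 43, 44, 43, 43, 42, 39, 30, 96, 138, 150, 150, 149, 150, 150, 149, 149, 150, 149, 150, 150]
 col 412 [147, 147, 149, 147, 147, 147, 147, 148, 148, 149, 148, 148, 148, 149, 149, 149, 149, 149, 149, 150, 150, 147, 150, 149, 149, 149, 148, 149, 149, 148, 149, 148, 147, 148, 148, 150, 148, 149, 148, 149, 150, 149, 149, 149, 149, 150, 149, 150, 149, 150, 150, 150, 149, 150, 154, 90, 72, 78, 79, 81, 84, 47, 38, 40, 42, 46, 46, 48, 45, 48, 44, 45, 44, 45, 47, 46, 46, 48, 47, 49, 48, 47, 45, 46, 47, 47, 48, 46, 45, 45, 46, 44, 43, 45, 43, 45, 45, 46, 41, 39, 31, 36, 49, 53, 54, 54, 54, 56, 55, 56, 54, 54, 54, 55, 56, 55, 54, 55, 54, 53]
w6 76 [126, 127, 128, 104, 94, 143, 150, 150, 135, 81, 49, 53, 88, 100, 114, 80, 71, 92, 106, 111, 103, 94, 73, 80, 88, 55, 33, 33, 32, 34, 33, 33, 34, 34, 36, 38, 44, 47, 50, 49, 49, 47, 48, 47, 48, 47, 48, 48, 46, 47, 46, 46, 46, 46, 47, 45, 45, 45, 45, 45, 42, 38, 32, 114, 136, 128, 147, 153, 152, 152, 152, 152, 152, 152, 152, 152, 152, 152, 154, 137, 147, 153, 152, 152, 151]
 col 412 [102, 104, 108, 108, 110, 114, 115, 117, 118, 122, 119, 121, 121, 122, 125, 127, 134, 134, 136, 137, 139, 142, 143, 152, 62, 38, 39, 45, 47, 44, 45, 42, 42, 45, 45, 46, 45, 45, 44, 46, 45, 44, 43, 47, 45, 44, 45, 44, 48, 46, 47, 45, 43, 46, 45, 45, 45, 47, 47, 46, 44, 47, 46, 45, 44, 39, 33, 47, 92, 93, 93, 92, 91, 91, 90, 90, 87, 89, 89, 88, 90, 89, 85, 142, 144, 143, 143, 144, 142, 145, 142, 142, 144, 142, 144, 142, 142, 144, 143, 142, 143, 144, 143, 143, 143, 144, 143, 143, 144, 143, 143, 143, 142, 143, 144, 143, 144, 144, 143, 143]
```

```bash
python3 - <<'E'
from h import *
d=np.array([-.105,.9945,0])
q=[]
for n,c in(("w5",[(412,91),(412,131)]),("w6",[(404,54),(404,96.5)])):
    s=pickle.load(open(n+".pkl","rb"));q.append(ray(s,c,.066)@d)
print(q,np.mean(q[1])-np.mean(q[0]))
s=pickle.load(open("w6.pkl","rb"));t=ray(s,[(370.5,76),(418,76)],.066);print(t,np.linalg.norm(t[1]-t[0]))
g=cv2.cvtColor(s["image"],cv2.COLOR_RGB2GRAY).astype(int)
from workcell import robot, cams, job
print(robot.sense()["clock"])
# block outlines after the move: bright-to-dark edge of block tops, far end and joint along a column left of the ridge
for c in(112,120,175):print(c,[ (r,int(g[r,c])) for r in range(80,290) if abs(g[r+1,c]-g[r-1,c])>25])
E
```

```text
[array([-0.16235622, -0.18993678]), array([-0.13706926, -0.16433279])] 0.025445471911169082
[[ 0.6169563  -0.08675973  0.066     ]
 [ 0.64925533 -0.08328509  0.066     ]] 0.03248539540710518
24.1
112 []
120 [(111, 102), (112, 85), (114, 94)]
175 [(116, 101), (117, 71), (118, 75), (119, 103), (262, 86), (263, 155)]
```

```bash
python3 -c "
from workcell import robot, cams, job
print(job.job_done())"
```

```text
the job is handed in; nothing more can be done
None
```

Both whole blocks are laid tight and seated in the second course, the shutter measures 25.4 mm along (the middle notch is at 25 mm) with its latch tab out, and I handed the job in at about 24 s; the hand-in gave no verdict.

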